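# Load two boluses into a bolus applicator barrel and ram them home

## Task

Load the bolus applicator barrel that is clamped in the loading stand: put the brown bolus from the tray into the barrel's mouth, on top of the brown one already started in it, then take the loading rod from its post and push both down the barrel until they bottom out hard on the plunger, finishing with a firm, steady push of about 18 N held for a second (the boluses chip at 30 N). Hang the rod back in its post, and leave the white bolus and the other things standing where they are.

Things in the scene. Friction and masses are not known exactly. Their poses are not given: they have to be found in the camera images.
- stand: Loading stand, fixed: grey base plate 120 x 210 mm, 14 mm thick, carrying the upright blue applicator barrel (axis at y = +45 mm in the stand's frame, outside 34 mm, bore 25 mm, rim 195 mm above the worktop) and the aluminium rod post (axis at y = -60 mm, outside 33 mm, bore 25 mm, rim 115 mm up). Origin: under the plate, on the worktop; z up.
- muzzle (a point): Centre of the barrel's flared mouth (46 mm wide inside, narrowing to the bore within 17 mm), level with its rim. z up. The plunger that closes the bore below cannot be seen or measured: its face is set anywhere from 50 to 65 mm above the worktop, does not shift under 60 N, and its rubber buffer yields about 0.22 mm per N.
- post_top (a point): Centre of the upper rim of the rod post, 115 mm above the worktop; the rod hangs in it by its flange. z up.
- bolus_1: Brown bolus, a hard cylinder 22 mm in diameter and 50 mm long, already started in the barrel, its top 20 to 40 mm below the rim. Two steel spring strips in the bore hold it where it is left; pushing it, alone or with the other, takes about 4 to 9 N all the way down. Origin: centre of its lower end, z along it, up.
- bolus_2: The other brown bolus, the same size, about 45 g, standing upright in one of the two end wells of the tray. Origin: centre of its lower end, z along it, up.
- bolus_white: White bolus of the same size, for another animal, standing in the other end well of the tray. Origin: centre of its lower end. Stays where it is.
- tray: Grey plastic tray 70 x 190 x 20 mm, fixed, with three wells 25 mm wide and 14 mm deep in a row 60 mm apart along its y; the middle one is empty. Origin: centre of its underside on the worktop.
- rod: Loading rod, 106 mm long, 80 g, hanging upright by its flange in the post: shaft 16 mm thick and 60 mm long, then a black flange 33 mm wide from 60 to 65 mm, then a black square grip 24 x 24 mm from 65 to 106 mm. Origin: centre of the shaft's lower end (60 mm below the post's rim when hung up); z up the rod, x and y square to the grip's flats.
- rod_grip (a point): On the rod's axis in the square grip, 88.5 mm above the nose's end.
- vial_a: Small white vial with a pink cap, 25 mm wide, 52 mm tall, standing near the stand; a bystander. Origin: centre of its underside.
- carton: White and blue medicine carton 32 x 85 x 48 mm near the tray; a bystander. Origin: centre of its underside.
- amber_bottle: Brown bottle with a white cap, 45 mm wide, 93 mm tall; a bystander. Origin: centre of its underside.

How it is judged:
On the way, in this order (a step that is already met when the one before it is completed fails the run):
1. the brown bolus from the tray stands in the barrel's mouth, let go (horizontal distance between bolus_2 and muzzle below 0.005 m and z of bolus_2 in the frame of muzzle below -0.008 m and angle between bolus_2's own z axis and vertical below 0.15 rad and contact force between the fingers and bolus_2 below 0.1 N), for 0.2 s.
2. both are hard down on the plunger: the rod presses on the upper bolus with more than 14 N and nothing gives any more, for 0.4 s (contact force between rod and bolus_2 above 14 N and linear speed of bolus_2 below 0.003 m/s and z of bolus_1 in the frame of muzzle below -0.129 m and distance between bolus_1 and bolus_2 below 0.052 m), for 0.4 s.
At the end, for the whole second after the job is handed in: Both brown boluses lie in the barrel end to end (within 3 mm), down on the plunger (the lower one's lower end at least 128 mm below the rim), at rest; the rod hangs in its post, upright within 0.1 rad, its flange within 4 mm of the rim (z of bolus_1 in the frame of muzzle below -0.128 m and distance between bolus_1 and bolus_2 below 0.053 m and horizontal distance between bolus_2 and muzzle below 0.005 m and angle between each of bolus_2, rod's own z axis and vertical below 0.1 rad and linear speed of each of bolus_2, rod below 0.01 m/s and horizontal distance between rod and post_top below 0.008 m and z of rod in the frame of post_top below -0.056 m); the robot touches nothing.
It fails at once if the rod presses on a bolus with more than 30 N (it chips) (contact force between rod and bolus_2 above 30 N).
It fails at once if the started bolus is pressed with more than 30 N by the other (it chips) (contact force between bolus_1 and bolus_2 above 30 N).
It fails at once if the white bolus is moved by more than 15 mm (distance of bolus_white from where it was at the start of the episode above 0.015 m).
It fails at once if the vial, carton or bottle is moved by more than 20 mm (distance of any of vial_a, carton, amber_bottle from where it was at the start of the episode above 0.02 m).
It also fails if it takes over 64 s, if anything falls off the work surface, if the arm or the gripper's body presses on something with over 40 N, if the wrist force passes 120 N, or if a joint passes its speed limit or range.

## Robot

A 6-joint arm with a two-finger parallel gripper is mounted at the origin on a cart in front of the work surface, level with it; the furniture and walls round the work are solid. World frame = base frame: x ahead of the robot, y to its left, z up, the work surface at z = 0. Lengths are in m, angles in rad, forces in N, time in s.
With the tool pointing down it reaches from about 0.35 to 0.85 m from the base axis. Payload 8.1 kg.
Tool frame: the origin (TCP) lies at the very end of the fingers, on their centre line; the grasp point (between the pads) lies 19 mm behind it (robot.pinch_z is the distance from the TCP to the grasp point, in m); x points along the fingers, z is the direction in which the jaws open and shut, and the axes are right-handed (so a half turn about x gives the same grasp; the last joint's range is limited). The gripper opens to 93 mm and grips with 3 to 60 N. Pads are 15 mm wide; open, the fingers measure 128 mm over their backs; the gripper's body (75 mm by 188 mm) begins 65 mm behind the grasp point.
Start: joints at [1.188, 0.13, 1.488, -0, 1.523, -0.085], TCP at [0.176, 0.574, 0.219] pointing down, gripper open.
Joint ranges: [-2.96, 2.96], [-0.89, 2.26], [0.02, 2.5], [-1.34, 4.48], [0, 2.73], [-2.66, 2.66]. Speed limits (rad/s): [2.39, 2.39, 2.79, 3.14, 3.14, 3.14].

## Interface

Orientations are given as a rotation vector (axis times angle).
In Python, from plant import robot, optics, ticket gives the robot as it stands.
- The arm moves only by the tool jog_arm, never from a script. Its argument "targets" is a list of rows, each a list of 7 numbers: the shift along the tool's x, y, z in cm, then the turn, a rotation vector about the tool's x, y, z in degrees, then the closure, from 0 (fully open) to 1 (shut). In form: [[dx, dy, dz, ax, ay, az, grip], ...]. A call has 1 to 5 rows; each row is the pose to reach, as a shift and turn from the pose measured when the call began, along the tool's axes at that moment; what a row does not reach only later rows make up. A row lasts 1/8 s, in which the tool goes at most 62.5 mm and 10.7 degrees, less where a joint would pass 70% of its speed; a pose out of reach is approached as far as the arm can. A call with a gripper value outside its range is refused whole. The fingers move at their own pace and stop on an object; "squeeze" is the grip in N (left out, the last holds). Time passes only in rows, so rows that repeat a pose let the fingers close. It gives the time, the measured TCP pose, the force and the opening at its end, in the units of the state.
- robot.read_state(): the state, without advancing time (a new reading comes with each control period).
- optics.read_camera(name): name is "scene" or "top"; returns a dict with "frame" (480x640x3 uint8, red, green, blue), "vertical_fov" (degrees; the focal length in pixels is half the picture's height over the tangent of half this angle, whatever the lens; pixels are square), "cx", "cy" (the principal point, pixels), "R" (3x3) and "t" (3): a world point X has camera coordinates R X + t. Camera axes: x right, y down, z forward; pixel columns grow to the right and rows downward; lengths in m; the calibration is good to about 2 mm. A picture is of the moment at which its call begins. There is no depth.
- ticket.close_job(): hands the job in, once; it reports no verdict.
The state is a dict: "t": time; "q": joint angles; "dq": joint speeds; "joint_torque": joint torques, N m; "tool_pos": TCP position; "orientation": TCP orientation; "force": force on the tool from outside, world axes, zero at the start; "wrist_torque": the same for the moment, N m; "opening": finger opening in m.
Only numpy, scipy, OpenCV 4.12 (cv2) and the standard library are available. Lean on these libraries where they do the work, as an engineer would, in place of code of your own. Each camera call takes 0.05 s, during which the arm holds its last target.

## Working session

There is one attempt and no reset: what is moved stays moved. The work goes in short steps, Python scripts to look and compute and a tool call to move; the robot and the scene stay as the last step left them, time stands still between calls to the robot, and variables do not carry over. Pictures are saved under pics/ and viewed, and the job is handed in when it is done.

Besides the shell and the picture viewer there is one more tool, called after "Call:" by a JSON object that holds its "name" and its "arguments". jog_arm: Moves the arm, as the interface text tells. Its arguments: {"type":"object","properties":{"targets":{"type":"array"},"squeeze":{"type":"number"}},"required":["targets"]}

```bash
mkdir -p pics; ls; python3 - <<'E'
from plant import robot, optics, ticket
import cv2,numpy as np
s=robot.read_state()
for k,v in s.items(): print(k,np.round(v,4))
for n in("scene","top"):
    c=optics.read_camera(n)
    cv2.imwrite(f"pics/{n}0.png",c["frame"][:,:,::-1])
    print(n,c["vertical_fov"],c["cx"],c["cy"],c["R"],c["t"])
E
```

```text
pics
t 0.0
q [ 1.1876  0.1311  1.4893  0.      1.523  -0.0854]
dq [ 0.0003 -0.0018 -0.0004 -0.0013  0.0012 -0.0001]
joint_torque [-3.50000e-03 -5.59826e+01 -4.91762e+01  7.63000e-02  3.58000e-02
 -1.00000e-04]
tool_pos [0.1758 0.5731 0.2176]
orientation [-0.9881  1.3371  0.9865]
force [-0.2947 -0.1942  0.3734]
wrist_torque [ 0.0088 -0.0106 -0.0093]
opening 0.0931
scene 44.48782819210767 321.6224232681377 246.7959427518008 [[ 8.94256165e-01 -4.47555451e-01 -1.73632034e-04]
 [-2.84175063e-01 -5.67507609e-01 -7.72773995e-01]
 [ 3.45760676e-01  6.91107251e-01 -6.34681276e-01]] [-0.53400452  0.28111061  1.14366949]
top 54.177024834463325 315.26956758832216 241.0166202302952 [[-0.0105462  -0.99986169 -0.01286007]
 [-0.9858076   0.01255115 -0.16740924]
 [ 0.16754749  0.01091203 -0.98580361]] [0.01328698 0.6116437  1.05796547]
```

View pics/scene0.png

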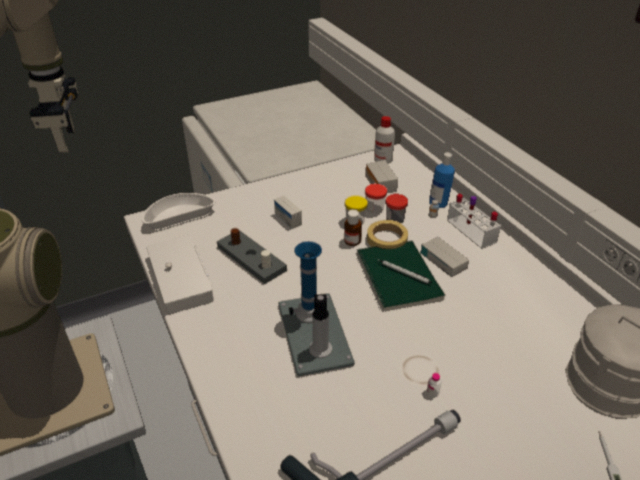

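View pics/top0.png

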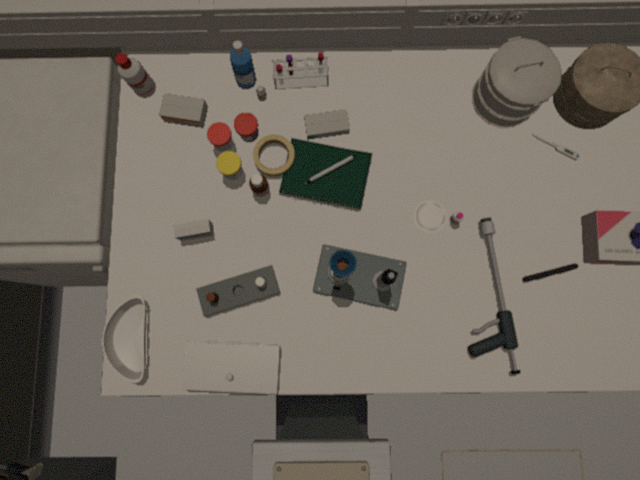

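The top view shows the tray with brown bolus at about (212,297) and white at (260,282). The barrel mouth is at about (342,263) and the rod at about (388,277). I'll zoom in to measure.

```bash
python3 - <<'E'
import cv2
a=cv2.imread("pics/top0.png");b=cv2.imread("pics/scene0.png")
cv2.imwrite("pics/tz1.png",cv2.convertScaleAbs(cv2.resize(a[235:325,300:420],None,fx=6.5,fy=6.5,interpolation=cv2.INTER_CUBIC),alpha=1.6))
cv2.imwrite("pics/tz2.png",cv2.convertScaleAbs(cv2.resize(a[255:325,190:290],None,fx=8,fy=8,interpolation=cv2.INTER_CUBIC),alpha=1.6))
cv2.imwrite("pics/sz1.png",cv2.convertScaleAbs(cv2.resize(b[215:395,200:360],None,fx=3.3,fy=3.3,interpolation=cv2.INTER_CUBIC),alpha=1.6))
E
```

```text
(no output)
```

View pics/tz1.png

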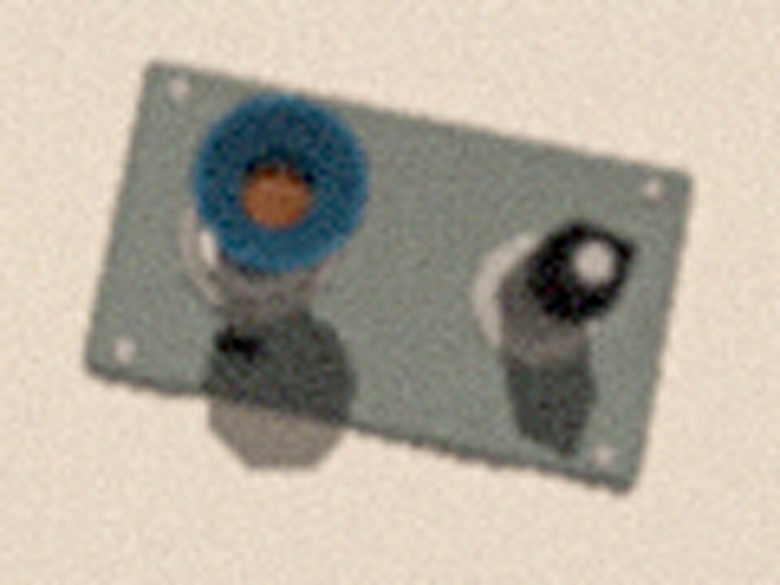

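View pics/tz2.png

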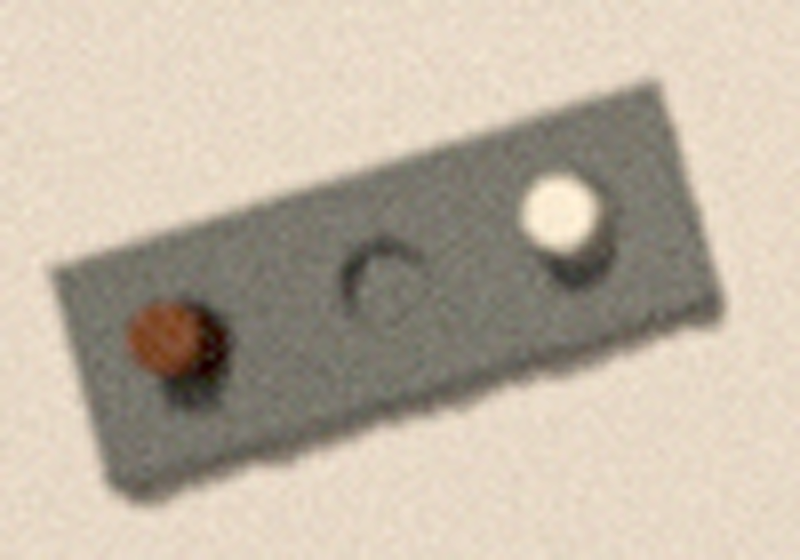

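View pics/sz1.png

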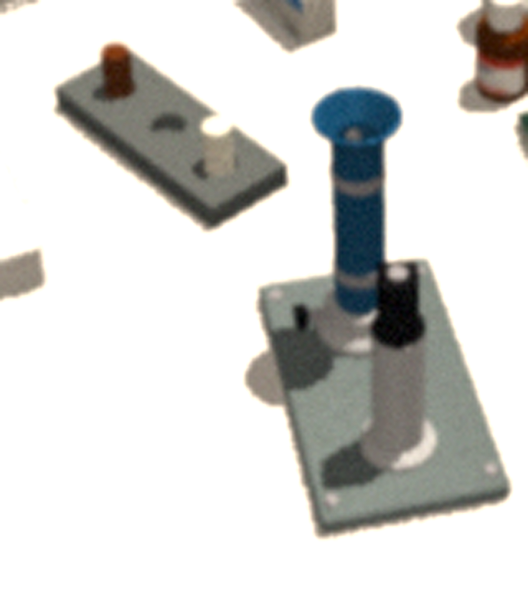

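```bash
cat > h.py <<'E'
import numpy as np
from scipy.spatial.transform import Rotation as Ro
CAM={}
def loadcams():
    import pickle
    return pickle.load(open('cams.pkl','rb'))
def proj(c,X):
    f=240/np.tan(np.radians(c["vertical_fov"])/2)
    p=np.asarray(X)@np.array(c["R"]).T+c["t"]
    return np.c_[f*p[:,0]/p[:,2]+c["cx"],f*p[:,1]/p[:,2]+c["cy"]]
def ray(c,uv,z):
    f=240/np.tan(np.radians(c["vertical_fov"])/2); R=np.array(c["R"])
    d=R.T@np.array([(uv[0]-c["cx"])/f,(uv[1]-c["cy"])/f,1]); o=-R.T@c["t"]
    return o+d*(z-o[2])/d[2]
E
python3 - <<'E'
from plant import optics
import pickle
pickle.dump({n:optics.read_camera(n) for n in("scene","top")},open('cams.pkl','wb'))
from h import *
C=loadcams()
def cr(x,y,s,o): return ((x+.5)/s-.5+o[0],(y+.5)/s-.5+o[1])
t1=lambda x,y:cr(x,y,6.5,(300,235)); t2=lambda x,y:cr(x,y,8,(190,255)); s1=lambda x,y:cr(x,y,3.3,(200,215))
T,S=C["top"],C["scene"]
for n,c,p,z in [("cA",T,t1(150,62),.014),("cB",T,t1(692,178),.014),("cC",T,t1(630,492),.014),("cD",T,t1(85,372),.014),
 ("mouth",T,t1(281,183),.195),("rod",T,t1(597,260),.161),("br",T,t2(163,340),.056),("wh",T,t2(560,212),.056),("midwell",T,t2(385,278),.02),
 ("tA",T,t2(55,270),.02),("tB",T,t2(657,82),.02),
 ("scA",S,s1(428,262),.014),("scB",S,s1(508,487),.014),("scC",S,s1(320,520),.014),("scD",S,s1(262,288),.014),
 ("smouth",S,s1(357,115),.195),("srod",S,s1(398,271),.161),("sbr",S,s1(116,50),.056),("swh",S,s1(217,124),.056)]:
    print(n,np.round(p,1),np.round(ray(c,p,z),4))
E
```

```text
cA [322.7 244.1] [ 0.6102 -0.0114  0.014 ]
cB [406. 262.] [ 0.5639 -0.2127  0.014 ]
cC [396.5 310.3] [ 0.4484 -0.1851  0.014 ]
cD [312.7 291.8] [0.4945 0.0142 0.014 ]
mouth [342.8 262.7] [ 0.5418 -0.051   0.195 ]
rod [391.4 274.6] [ 0.5197 -0.1541  0.161 ]
br [209.9 297.1] [0.4825 0.2514 0.056 ]
wh [259.6 281.1] [0.5182 0.1367 0.056 ]
midwell [237.7 289.3] [0.5021 0.1937 0.02  ]
tA [196.4 288.3] [0.5056 0.2929 0.02  ]
tB [271.7 264.8] [0.5602 0.1124 0.02  ]
scA [329.3 294. ] [ 0.6081 -0.0174  0.014 ]
scB [353.6 362.2] [ 0.5618 -0.2144  0.014 ]
scC [296.6 372.2] [ 0.4488 -0.1859  0.014 ]
scD [279.  301.9] [0.4959 0.0105 0.014 ]
smouth [307.8 249.5] [ 0.5411 -0.0506  0.195 ]
srod [320.3 296.8] [ 0.5186 -0.1511  0.161 ]
sbr [234.8 229.8] [0.4831 0.2511 0.056 ]
swh [265.4 252.2] [0.5178 0.1373 0.056 ]
```

```bash
cat >> h.py <<'E'
def tgt(pos,yaw_z):
    """tool x down, tool z (jaw) horizontal at yaw_z deg in world"""
    a=np.radians(yaw_z); x=np.array([0,0,-1.]); z=np.array([np.cos(a),np.sin(a),0]); y=np.cross(z,x)
    return np.array(pos),np.c_[x,y,z]
def delta(s,pos,yaw):
    R0=Ro.from_rotvec(s["orientation"]).as_matrix()
    p,R1=tgt(pos,yaw)
    d=R0.T@(p-np.array(s["tool_pos"]))*100
    rv=Ro.from_matrix(R0.T@R1).as_rotvec(degrees=True)
    print("shift cm",np.round(d,2),"turn deg",np.round(rv,2),"dist mm",round(np.linalg.norm(d)*10,1))
def show(s):
    R0=Ro.from_rotvec(s["orientation"]).as_matrix()
    print("t",round(s["t"],2),"pos",np.round(s["tool_pos"],4),"F",np.round(s["force"],2),"M",np.round(s["wrist_torque"],2),"open",round(s["opening"],4),"x",np.round(R0[:,0],3),"z",np.round(R0[:,2],3),"yaw",round(np.degrees(np.arctan2(R0[1,2],R0[0,2])),2),"q",np.round(s["q"],2))
E
python3 - <<'E'
from plant import robot
from h import *
import cv2
s=robot.read_state();show(s)
for y in (90,-90,0,180,-107,73,-17,163): print(y,end=' ');delta(s,(.483,.2513,.15),y)
a=cv2.imread("pics/top0.png");b=cv2.imread("pics/scene0.png")
i1=cv2.resize(a[260:295,370:405],(420,420),interpolation=cv2.INTER_CUBIC)
i2=cv2.resize(b[285:330,300:340],(373,420),interpolation=cv2.INTER_CUBIC)
cv2.imwrite("pics/rodz.png",cv2.convertScaleAbs(np.hstack([i1,i2]),alpha=3))
E
```

```text
t 0.2 pos [0.1759 0.5732 0.218 ] F [ 0.22  0.47 -0.53] M [-0.   -0.07 -0.05] open 0.0934 x [-0.    -0.001 -1.   ] z [ 0.293  0.956 -0.001] yaw 72.94 q [ 1.19  0.13  1.49 -0.    1.52 -0.09]
90 shift cm [  6.82 -38.81 -21.76] turn deg [-17.06  -0.07  -0.02] dist mm 450.1
-90 shift cm [  6.82 -38.81 -21.76] turn deg [ 1.6294e+02 -2.0000e-02  1.0000e-01] dist mm 450.1
0 shift cm [  6.82 -38.81 -21.76] turn deg [ 7.294e+01 -6.000e-02  4.000e-02] dist mm 450.1
180 shift cm [  6.82 -38.81 -21.76] turn deg [-1.0706e+02 -4.0000e-02 -7.0000e-02] dist mm 450.1
-107 shift cm [  6.82 -38.81 -21.76] turn deg [ 1.7994e+02 -1.0000e-02  1.1000e-01] dist mm 450.1
73 shift cm [  6.82 -38.81 -21.76] turn deg [-0.06 -0.07 -0.01] dist mm 450.1
-17 shift cm [  6.82 -38.81 -21.76] turn deg [ 8.994e+01 -6.000e-02  5.000e-02] dist mm 450.1
163 shift cm [  6.82 -38.81 -21.76] turn deg [-9.006e+01 -5.000e-02 -6.000e-02] dist mm 450.1
```

View pics/rodz.png

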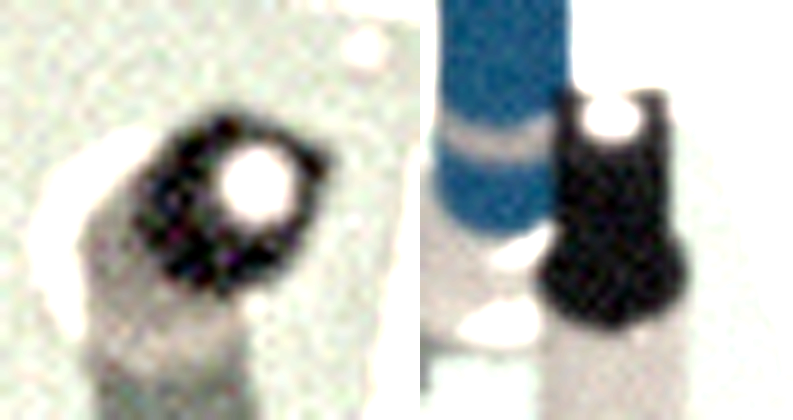

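Call:
{"name": "jog_arm", "arguments": {"targets": [[0,-5,-3,8,0,0,0.2],[0,-10,-5.5,16,0,0,0.2],[0,-15,-8.5,24,0,0,0.2],[0,-20,-11,32,0,0,0.2],[0,-25,-14,40,0,0,0.2]], "squeeze": 20}}

```text
t: 0.82
tool_pos: [0.3748, 0.3647, 0.2181]
orientation: [-0.448, 1.525, 0.446]
force: [0.8, 0.4, 0.2]
opening: 0.0746
```

```bash
python3 - <<'E'
from plant import robot
from h import *
s=robot.read_state();show(s);delta(s,(.483,.2513,.11),17)
E
```

```text
t 0.82 pos [0.3748 0.3647 0.2181] F [0.76 0.44 0.15] M [0.02 0.02 0.06] open 0.0746 x [-0.    -0.001 -1.   ] z [ 0.842  0.54  -0.001] yaw 32.69 q [ 0.67 -0.08  1.7  -0.    1.52  0.1 ]
shift cm [ 10.81 -15.38   2.99] turn deg [15.69 -0.04  0.04] dist mm 190.4
```

Call:
{"name": "jog_arm", "arguments": {"targets": [[2,-5,1,8,0,0,0.35],[4.5,-10,2,15.7,0,0,0.35],[7.5,-15.4,3,15.7,0,0,0.35],[10.8,-15.4,3,15.7,0,0,0.35],[10.8,-15.4,3,15.7,0,0,0.35]]}}

```text
t: 1.45
tool_pos: [0.481, 0.2496, 0.1069]
orientation: [-0.234, 1.565, 0.23]
force: [-0.9, 0.3, 0.1]
opening: 0.0603
```

```bash
python3 - <<'E'
from plant import robot,optics
from h import *
import cv2
s=robot.read_state();show(s);delta(s,(.483,.2513,.032),17)
c=optics.read_camera("top")["frame"][:,:,::-1];d=optics.read_camera("scene")["frame"][:,:,::-1]
p=np.hstack([cv2.resize(c[240:330,170:270],(400,360),interpolation=2),cv2.resize(d[170:260,190:290],(400,360),interpolation=2)])
cv2.imwrite("pics/a1.png",cv2.convertScaleAbs(p,alpha=1.6))
E
```

```text
t 1.45 pos [0.481  0.2496 0.1069] F [-0.94  0.28  0.08] M [-0.05  0.05 -0.01] open 0.0603 x [-0.006 -0.003 -1.   ] z [ 0.957  0.291 -0.007] yaw 16.9 q [ 0.38  0.06  1.77 -0.    1.32  0.09]
shift cm [7.49 0.12 0.29] turn deg [-0.1  -0.41  0.07] dist mm 75.0
```

View pics/a1.png

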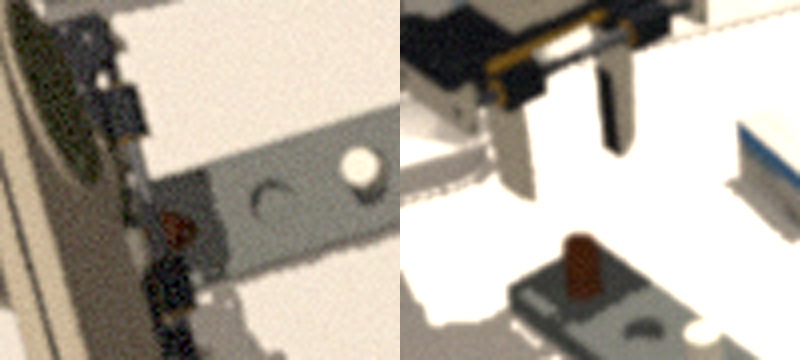

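Left/right views: the open jaws straddle the brown bolus, which is at about (178,230) in the left crop, with nothing in the way. I'll descend and grasp.

Call:
{"name": "jog_arm", "arguments": {"targets": [[3,0.1,0.3,0,-0.4,0,0.35],[6,0.1,0.3,0,-0.4,0,0.35],[7.5,0.1,0.3,0,-0.4,0,0.35],[7.5,0.1,0.3,0,-0.4,0,0.35]]}}

```text
t: 2.05
tool_pos: [0.4852, 0.2537, 0.0359]
orientation: [-0.234, 1.552, 0.234]
force: [0.7, 0.2, 0.5]
opening: 0.0604
```

```bash
python3 - <<'E'
from plant import robot,optics
from h import *
s=robot.read_state();show(s);delta(s,(.483,.2513,.032),17)
E
```

```text
t 2.05 pos [0.4852 0.2537 0.0359] F [0.68 0.15 0.5 ] M [-0.1   0.07 -0.01] open 0.0604 x [ 0.006  0.001 -1.   ] z [0.956 0.293 0.006] yaw 17.07 q [ 0.39  0.15  1.81 -0.    1.17  0.09]
shift cm [ 0.39 -0.17 -0.28] turn deg [0.07 0.32 0.04] dist mm 5.1
```

Call:
{"name": "jog_arm", "arguments": {"targets": [[0.4,-0.2,-0.3,0,0.3,0,0.35],[0.4,-0.2,-0.3,0,0.3,0,0.35]]}}

```text
t: 2.3
tool_pos: [0.4834, 0.2511, 0.0328]
orientation: [-0.234, 1.556, 0.233]
force: [-0.5, 0.3, -0.2]
opening: 0.0605
```

```bash
python3 - <<'E'
from plant import robot,optics
from h import *
s=robot.read_state();show(s);delta(s,(.483,.2513,.032),17)
E
```

```text
t 2.3 pos [0.4834 0.2511 0.0328] F [-0.5   0.26 -0.16] M [-0.04  0.   -0.02] open 0.0605 x [ 0.002 -0.    -1.   ] z [0.956 0.294 0.002] yaw 17.07 q [ 0.39  0.15  1.82 -0.    1.17  0.09]
shift cm [ 0.08  0.03 -0.04] turn deg [0.07 0.09 0.04] dist mm 1.0
```

Close.

Call:
{"name": "jog_arm", "arguments": {"targets": [[0.1,0,0,0,0,0,0.9],[0.1,0,0,0,0,0,0.9],[0.1,0,0,0,0,0,0.9],[0.1,0,0,0,0,0,0.9],[0.1,0,0,0,0,0,0.9]], "squeeze": 25}}

```text
t: 2.92
tool_pos: [0.4834, 0.2511, 0.0318]
orientation: [-0.234, 1.557, 0.233]
force: [0.1, 0.4, -0.6]
opening: 0.0217
```

```bash
python3 - <<'E'
from plant import robot,optics
from h import *
s=robot.read_state();show(s)
E
```

```text
t 2.92 pos [0.4834 0.2511 0.0318] F [ 0.06  0.39 -0.6 ] M [-0.03  0.03 -0.01] open 0.0217 x [ 0.002 -0.    -1.   ] z [0.956 0.294 0.001] yaw 17.07 q [ 0.39  0.15  1.82 -0.    1.17  0.09]
```

Call:
{"name": "jog_arm", "arguments": {"targets": [[-2,0,0,0,0,0,0.9],[-6,0,0,0,0,0,0.9],[-11,0,0,0,0,0,0.9],[-16,0,0,0,0,0,0.9],[-21,0,0,0,0,0,0.9]]}}

```text
t: 3.55
tool_pos: [0.4828, 0.251, 0.2434]
orientation: [-0.234, 1.557, 0.233]
force: [1.0, -0.2, -0.1]
opening: 0.0212
```

```bash
python3 - <<'E'
from plant import robot,optics
from h import *
import cv2
s=robot.read_state();show(s);delta(s,(.541,-.051,.25),17)
d=optics.read_camera("scene")["frame"][:,:,::-1]
p=cv2.resize(d[100:280,150:350],(667,600),interpolation=2)
cv2.imwrite("pics/a2.png",cv2.convertScaleAbs(p,alpha=1.6))
E
```

```text
t 3.55 pos [0.4828 0.251  0.2434] F [ 0.95 -0.18 -0.06] M [-0.06  0.   -0.02] open 0.0212 x [ 0.002 -0.    -1.   ] z [0.956 0.293 0.001] yaw 17.07 q [ 0.39 -0.03  1.61 -0.    1.56  0.09]
shift cm [ -0.65 -30.58  -3.3 ] turn deg [0.07 0.08 0.04] dist mm 307.6
```

View pics/a2.png

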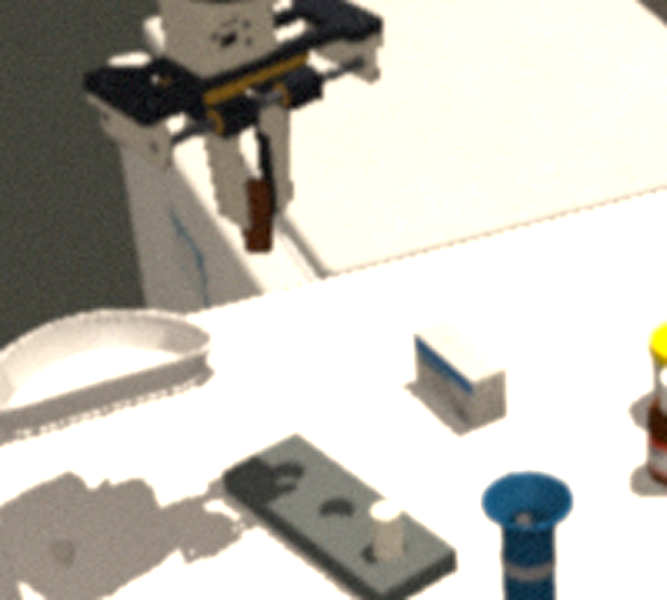

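The bolus is held upright in the fingers at about (260,215), and the well is empty. Next I'll go over the mouth.

Call:
{"name": "jog_arm", "arguments": {"targets": [[-0.8,-4,-0.5,0,0,0,0.9],[-1.2,-10,-1.1,0,0,0,0.9],[-1.2,-16,-1.7,0,0,0,0.9],[-1.2,-22,-2.4,0,0,0,0.9],[-1.2,-27,-2.9,0,0,0,0.9]]}}

```text
t: 4.22
tool_pos: [0.537, -0.0167, 0.2631]
orientation: [-0.231, 1.546, 0.234]
force: [0.1, 0.6, -1.2]
opening: 0.0209
```

Call:
{"name": "jog_arm", "arguments": {"targets": [[0,-1.8,-0.2,0,0,0,0.9],[0,-3,-0.3,0,0,0,0.9],[0,-3,-0.3,0,0,0,0.9]]}}

```text
t: 4.6
tool_pos: [0.5429, -0.0459, 0.2628]
orientation: [-0.231, 1.547, 0.235]
force: [0.4, 0.4, -0.4]
opening: 0.0214
```

```bash
python3 - <<'E'
from plant import robot,optics
from h import *
import cv2
s=robot.read_state();show(s);delta(s,(.541,-.051,.235),17)
d=optics.read_camera("scene")["frame"][:,:,::-1];c=optics.read_camera("top")["frame"][:,:,::-1]
p=np.hstack([cv2.resize(c[215:305,290:390],(400,360),interpolation=2),cv2.resize(d[200:290,260:360],(400,360),interpolation=2)])
cv2.imwrite("pics/a3.png",cv2.convertScaleAbs(p,alpha=1.6))
E
```

```text
t 4.6 pos [ 0.5429 -0.0459  0.2628] F [ 0.36  0.42 -0.38] M [-0.15  0.03  0.06] open 0.0214 x [ 0.011  0.004 -1.   ] z [0.956 0.293 0.012] yaw 17.03 q [-0.18 -0.04  1.59  0.01  1.59 -0.48]
shift cm [ 2.78 -0.44 -0.37] turn deg [ 0.03  0.67 -0.03] dist mm 28.4
```

View pics/a3.png

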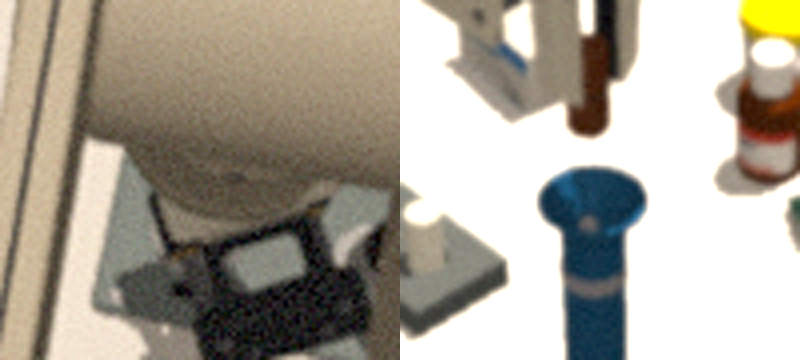

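Call:
{"name": "jog_arm", "arguments": {"targets": [[1.2,-0.4,-0.4,0,0.7,0,0.9],[2.5,-0.4,-0.4,0,0.7,0,0.9],[2.5,-0.4,-0.4,0,0.7,0,0.9]]}}

```text
t: 5.08
tool_pos: [0.5394, -0.0493, 0.2356]
orientation: [-0.233, 1.562, 0.236]
force: [-0.2, 0.3, -0.2]
opening: 0.0213
```

```bash
python3 - <<'E'
from plant import robot,optics
from h import *
import cv2
s=robot.read_state();show(s);delta(s,(.541,-.051,.235),17)
S=optics.read_camera("scene")
d=S["frame"][:,:,::-1]
p=cv2.resize(d[220:280,270:350],(800,600),interpolation=2)
cv2.imwrite("pics/a4.png",cv2.convertScaleAbs(p,alpha=1.6))
f=lambda X:((proj(S,[X])[0]-[270,220]+.5)*10-.5).round()
b=np.array(s["tool_pos"]);print("bolus bottom exp",f(b-[0,0,.026]),"mouth exp",f([.541,-.051,.195]))
print("per mm x,y,z",[ (f(b+e)-f(b))/10 for e in np.eye(3)*.01])
E
```

```text
t 5.08 pos [ 0.5394 -0.0493  0.2356] F [-0.19  0.35 -0.23] M [-0.13  0.05 -0.  ] open 0.0213 x [-0.004  0.001 -1.   ] z [ 0.956  0.295 -0.003] yaw 17.13 q [-0.19 -0.03  1.62  0.    1.55 -0.49]
shift cm [ 0.06 -0.21  0.1 ] turn deg [ 0.13 -0.2  -0.13] dist mm 2.4
bolus bottom exp [371. 241.] mouth exp [383. 301.]
per mm x,y,z [array([ 4.6, -1.4]), array([-2.2, -2.8]), array([-0.1, -4. ])]
```

View pics/a4.png

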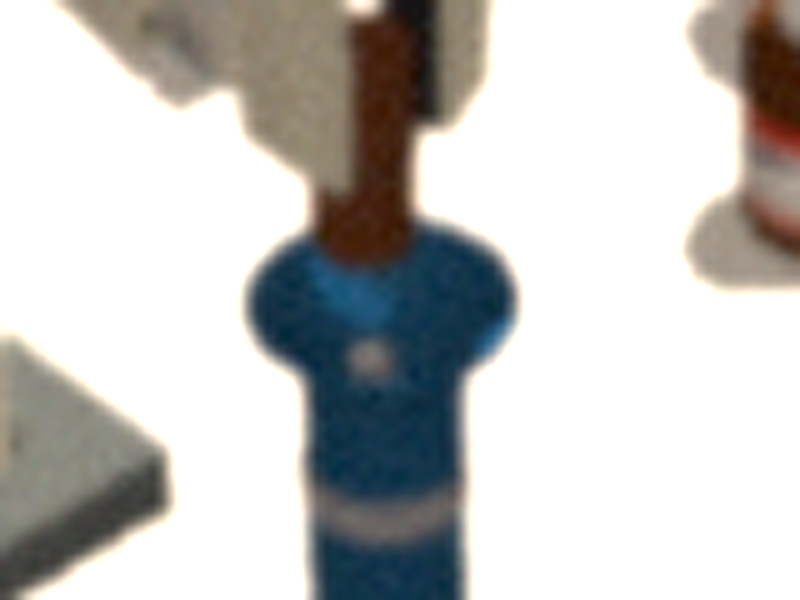

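Call:
{"name": "jog_arm", "arguments": {"targets": [[0.1,-0.4,0.1,0,-0.2,-0.1,0.9],[0.1,-0.4,0.1,0,-0.2,-0.1,0.9]]}}

```text
t: 5.38
tool_pos: [0.5422, -0.0533, 0.2358]
orientation: [-0.234, 1.556, 0.234]
force: [0.1, -0.5, 0.0]
opening: 0.0212
```

```bash
python3 - <<'E'
from plant import robot,optics
from h import *
s=robot.read_state();show(s);delta(s,(.5415,-.0528,.235),17)
E
```

```text
t 5.38 pos [ 0.5422 -0.0533  0.2358] F [ 0.09 -0.54  0.01] M [-0.07  0.   -0.01] open 0.0212 x [ 0.002  0.    -1.   ] z [0.956 0.294 0.002] yaw 17.11 q [-0.19 -0.03  1.62  0.    1.55 -0.49]
shift cm [ 0.08  0.07 -0.05] turn deg [0.11 0.09 0.02] dist mm 1.2
```

Call:
{"name": "jog_arm", "arguments": {"targets": [[0.8,0,0,0,0,0,0.9],[1.6,0,0,0,0,0,0.9],[2.2,0,0,0,0,0,0.9],[2.6,0,0,0,0,0,0.9],[2.6,0,0,0,0,0,0.9]]}}

```text
t: 6.0
tool_pos: [0.542, -0.0532, 0.2093]
orientation: [-0.234, 1.557, 0.234]
force: [-0.5, -0.1, -0.2]
opening: 0.0213
```

```bash
python3 - <<'E'
from plant import robot,optics
from h import *
s=robot.read_state();show(s);delta(s,(.5415,-.0528,.22),17)
E
```

```text
t 6.0 pos [ 0.542  -0.0532  0.2093] F [-0.5  -0.09 -0.19] M [-0.03  0.06  0.01] open 0.0213 x [ 0.001  0.    -1.   ] z [0.956 0.294 0.001] yaw 17.11 q [-0.19 -0.02  1.66  0.    1.5  -0.49]
shift cm [-1.07  0.05 -0.03] turn deg [ 0.11  0.06 -0.  ] dist mm 10.7
```

No contact yet, so I'll go on in small steps.

Call:
{"name": "jog_arm", "arguments": {"targets": [[0.2,0,0,0,0,0,0.9],[0.4,0,0,0,0,0,0.9],[0.5,0,0,0,0,0,0.9]]}}

```text
t: 6.38
tool_pos: [0.542, -0.0532, 0.2042]
orientation: [-0.234, 1.557, 0.234]
force: [0.7, -0.1, -0.9]
opening: 0.0215
```

```bash
python3 - <<'E'
from plant import robot,optics
from h import *
s=robot.read_state();show(s)
E
```

```text
t 6.38 pos [ 0.542  -0.0532  0.2042] F [ 0.68 -0.07 -0.87] M [-0.04  0.02 -0.03] open 0.0215 x [ 0.001  0.    -1.   ] z [0.956 0.294 0.001] yaw 17.11 q [-0.19 -0.01  1.66  0.    1.49 -0.49]
```

Call:
{"name": "jog_arm", "arguments": {"targets": [[0.15,0,0,0,0,0,0.9],[0.3,0,0,0,0,0,0.9],[0.3,0,0,0,0,0,0.9]]}}

```text
t: 6.75
tool_pos: [0.5419, -0.0532, 0.2011]
orientation: [-0.234, 1.557, 0.235]
force: [0.3, 0.7, -0.7]
opening: 0.0214
```

```bash
python3 - <<'E'
from plant import robot,optics
from h import *
import cv2
s=robot.read_state();show(s)
S=optics.read_camera("scene")
d=S["frame"][:,:,::-1]
p=cv2.resize(d[220:280,270:350],(800,600),interpolation=2)
cv2.imwrite("pics/a5.png",cv2.convertScaleAbs(p,alpha=1.6))
E
```

```text
t 6.75 pos [ 0.5419 -0.0532  0.2011] F [ 0.27  0.66 -0.68] M [ 0.1   0.02 -0.07] open 0.0214 x [ 0.001  0.    -1.   ] z [0.956 0.294 0.001] yaw 17.11 q [-0.19 -0.01  1.67  0.    1.48 -0.49]
```

View pics/a5.png

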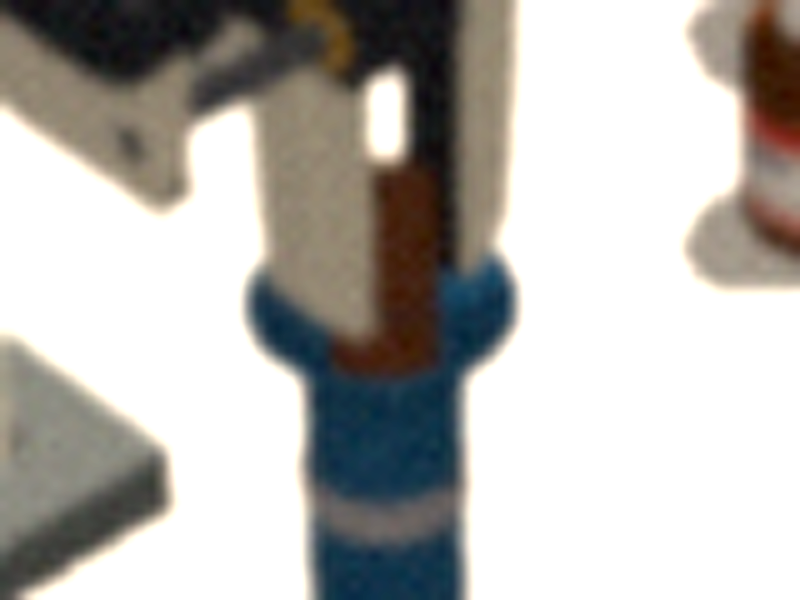

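The bolus is centred on the mouth at about x=384, with its lower end in the flare. I'll continue down.

Call:
{"name": "jog_arm", "arguments": {"targets": [[0.15,0,0,0,0,0,0.9],[0.3,0,0,0,0,0,0.9],[0.3,0,0,0,0,0,0.9]]}}

```text
t: 7.18
tool_pos: [0.5419, -0.0531, 0.198]
orientation: [-0.234, 1.557, 0.235]
force: [0.1, 1.1, -1.1]
opening: 0.0215
```

```bash
python3 - <<'E'
from plant import robot,optics
from h import *
s=robot.read_state();show(s)
E
```

```text
t 7.17 pos [ 0.5419 -0.0531  0.198 ] F [ 0.1   1.1  -1.15] M [ 0.09 -0.05  0.01] open 0.0215 x [ 0.001  0.    -1.   ] z [0.956 0.294 0.001] yaw 17.11 q [-0.19 -0.01  1.67  0.    1.48 -0.49]
```

Call:
{"name": "jog_arm", "arguments": {"targets": [[0.1,0.05,0,0,0,0,0.9],[0.1,0.05,0,0,0,0,0.6],[0.1,0.05,0,0,0,0,0.5],[0.1,0.05,0,0,0,0,0.5],[0.1,0.05,0,0,0,0,0.5]]}}

```text
t: 7.8
tool_pos: [0.5417, -0.0527, 0.197]
orientation: [-0.234, 1.557, 0.235]
force: [0.5, -0.0, 1.2]
opening: 0.046
```

```bash
python3 - <<'E'
from plant import robot,optics
from h import *
import cv2
s=robot.read_state();show(s)
S=optics.read_camera("scene")
d=S["frame"][:,:,::-1]
p=cv2.resize(d[220:280,270:350],(800,600),interpolation=2)
cv2.imwrite("pics/a6.png",cv2.convertScaleAbs(p,alpha=1.6))
E
```

```text
t 7.8 pos [ 0.5417 -0.0527  0.197 ] F [ 0.49 -0.05  1.21] M [-0.05  0.11 -0.01] open 0.046 x [ 0.001  0.    -1.   ] z [0.956 0.294 0.001] yaw 17.11 q [-0.19 -0.01  1.67  0.    1.48 -0.49]
```

View pics/a6.png

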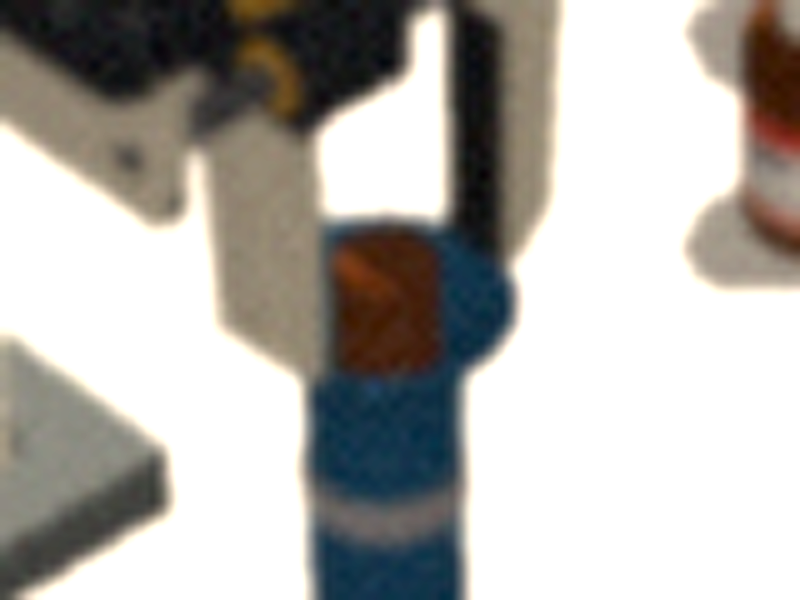

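The bolus dropped onto the started one and stands upright, with its top at about (387,255), about 10 mm above the rim. I'll retreat up and turn toward the rod.

Call:
{"name": "jog_arm", "arguments": {"targets": [[-1.5,0,0,0,0,0,0.5],[-4.5,0,0,0,0,0,0.5],[-7,0,0,8,0,0,0.35],[-7,-4,0,16,0,0,0.35],[-7,-8,0,24,0,0,0.35]]}}

```text
t: 8.48
tool_pos: [0.5662, -0.1299, 0.2693]
orientation: [0.097, 1.565, -0.097]
force: [-0.0, 0.3, -0.1]
opening: 0.0603
```

```bash
python3 - <<'E'
from plant import robot,optics
from h import *
import cv2
s=robot.read_state();show(s);delta(s,(.519,-.153,.22),-26)
S=optics.read_camera("scene");T=optics.read_camera("top")
p=np.hstack([cv2.resize(T["frame"][220:310,320:420,::-1],(400,360),interpolation=2),cv2.resize(S["frame"][220:340,260:360,::-1],(400,360),interpolation=2)])
cv2.imwrite("pics/a7.png",cv2.convertScaleAbs(p,alpha=2))
E
```

```text
t 8.47 pos [ 0.5662 -0.1299  0.2693] F [-0.01  0.32 -0.13] M [-0.08  0.07 -0.04] open 0.0603 x [ 0.003 -0.    -1.   ] z [ 0.992 -0.123  0.003] yaw -7.08 q [-0.31  0.06  1.47  0.    1.61 -0.19]
shift cm [ 4.91 -2.88 -4.41] turn deg [18.92  0.19 -0.03] dist mm 72.0
```

View pics/a7.png

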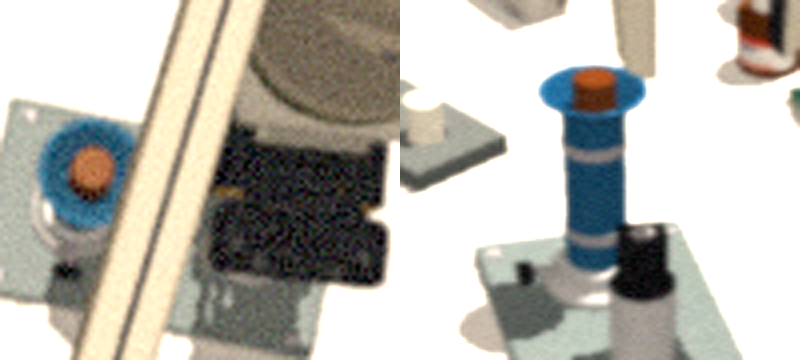

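The bolus is upright and central in the mouth. Moving over the rod.

Call:
{"name": "jog_arm", "arguments": {"targets": [[1,-1.5,-2,9.5,0,0,0.35],[3,-2.9,-4.4,19,0.2,0,0.35],[4.9,-2.9,-4.4,19,0.2,0,0.35],[4.9,-2.9,-4.4,19,0.2,0,0.35]]}}

```text
t: 9.07
tool_pos: [0.5181, -0.1549, 0.2177]
orientation: [0.357, 1.545, -0.357]
force: [0.1, 0.2, 0.1]
opening: 0.0603
```

```bash
python3 - <<'E'
from plant import robot,optics
from h import *
import cv2
s=robot.read_state();show(s);delta(s,(.519,-.153,.1245),-26)
S=optics.read_camera("scene");T=optics.read_camera("top")
p=cv2.resize(S["frame"][250:340,270:370,::-1],(667,600),interpolation=2)
cv2.imwrite("pics/a8.png",cv2.convertScaleAbs(p,alpha=2))
E
```

```text
t 9.07 pos [ 0.5181 -0.1549  0.2177] F [0.08 0.24 0.14] M [-0.09  0.08 -0.03] open 0.0603 x [-0.004  0.001 -1.   ] z [ 0.898 -0.439 -0.004] yaw -26.07 q [-0.39 -0.03  1.65 -0.    1.52  0.07]
shift cm [9.32 0.21 0.04] turn deg [-0.07 -0.22  0.03] dist mm 93.2
```

View pics/a8.png

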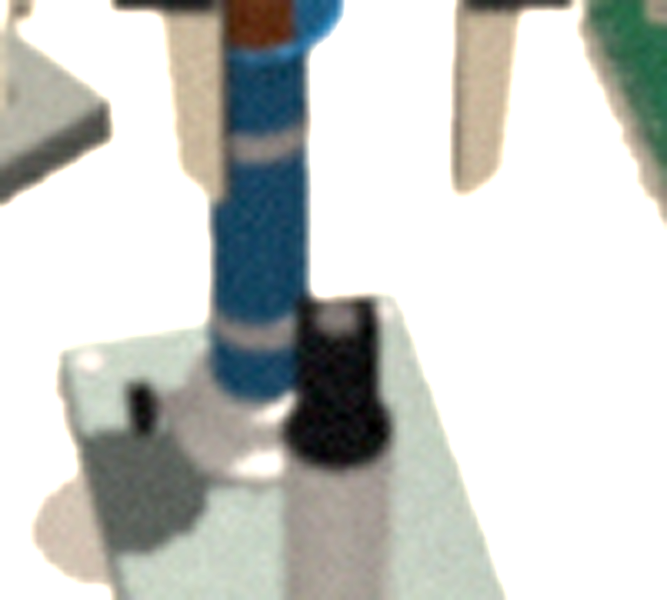

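Seen face-on, the finger gap centre (x≈341) lines up with the grip (x≈338). Descending.

Call:
{"name": "jog_arm", "arguments": {"targets": [[4,0.2,0,0,-0.2,0,0.35],[7,0.2,0,0,-0.2,0,0.35],[9.2,0.2,0,0,-0.2,0,0.35],[9.2,0.2,0,0,-0.2,0,0.35]]}}

```text
t: 9.68
tool_pos: [0.5197, -0.1526, 0.1265]
orientation: [0.355, 1.542, -0.356]
force: [-0.6, 0.1, 0.4]
opening: 0.0603
```

```bash
python3 - <<'E'
from plant import robot,optics
from h import *
s=robot.read_state();show(s);delta(s,(.519,-.153,.125),-26)
E
```

```text
t 9.68 pos [ 0.5197 -0.1526  0.1265] F [-0.63  0.09  0.45] M [-0.03  0.12 -0.  ] open 0.0603 x [-0. -0. -1.] z [ 0.899 -0.438 -0.   ] yaw -25.99 q [-0.38  0.04  1.76 -0.    1.35  0.07]
shift cm [ 0.15 -0.06 -0.04] turn deg [ 0.01 -0.01  0.03] dist mm 1.7
```

Call:
{"name": "jog_arm", "arguments": {"targets": [[0.1,0,0,0,0,0,0.9],[0.1,0,0,0,0,0,0.9],[0.1,0,0,0,0,0,0.9],[0.1,0,0,0,0,0,0.9],[0.1,0,0,0,0,0,0.9]], "squeeze": 45}}

```text
t: 10.3
tool_pos: [0.5199, -0.1527, 0.126]
orientation: [0.355, 1.541, -0.356]
force: [0.2, 0.0, 3.1]
opening: 0.0234
```

```bash
python3 - <<'E'
from plant import robot,optics
from h import *
s=robot.read_state();show(s)
E
```

```text
t 10.3 pos [ 0.5199 -0.1527  0.126 ] F [0.23 0.03 3.05] M [-0.05  0.22 -0.02] open 0.0234 x [ 0.    -0.001 -1.   ] z [ 0.899 -0.438  0.001] yaw -25.99 q [-0.38  0.04  1.76 -0.    1.35  0.07]
```

Call:
{"name": "jog_arm", "arguments": {"targets": [[-1.5,0,0,0,0,0,0.9],[-5,0,0,0,0,0,0.9],[-9.5,0,0,0,0,0,0.9],[-14,0,0,0,0,0,0.9],[-18,0,0,0,0,0,0.9]]}}

```text
t: 10.92
tool_pos: [0.5199, -0.1526, 0.3089]
orientation: [0.355, 1.539, -0.356]
force: [0.5, -0.0, -0.6]
opening: 0.0241
```

```bash
python3 - <<'E'
from plant import robot,optics
from h import *
import cv2
s=robot.read_state();show(s);delta(s,(.541,-.051,.305),-26)
S=optics.read_camera("scene")
p=cv2.resize(S["frame"][170:320,260:380,::-1],(480,600),interpolation=2)
cv2.imwrite("pics/a9.png",cv2.convertScaleAbs(p,alpha=2))
E
```

```text
t 10.93 pos [ 0.5199 -0.1526  0.3089] F [ 0.52 -0.05 -0.59] M [-0.04  0.03  0.01] open 0.0241 x [ 0.002 -0.001 -1.   ] z [ 0.899 -0.438  0.002] yaw -25.99 q [-0.38 -0.05  1.51 -0.    1.68  0.07]
shift cm [ 0.38 10.06 -2.55] turn deg [0.01 0.13 0.02] dist mm 103.8
```

View pics/a9.png

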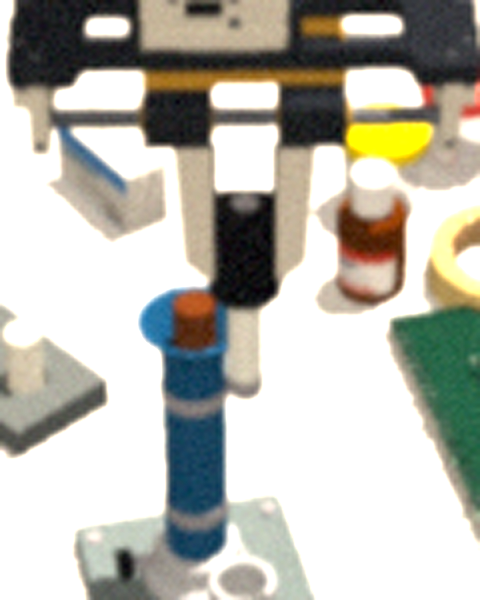

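The rod is held upright, its nose clear of the bolus top. Moving over the barrel.

Call:
{"name": "jog_arm", "arguments": {"targets": [[0,3,-0.8,0,0,0,0.9],[0,7,-1.7,0,0,0,0.9],[0,10,-2.5,0,0,0,0.9],[0,10.1,-2.5,0,0.1,0,0.9],[0.2,10.1,-2.5,0,0.1,0,0.9]]}}

```text
t: 11.6
tool_pos: [0.5433, -0.052, 0.3135]
orientation: [0.353, 1.533, -0.357]
force: [-0.0, 0.2, -0.2]
opening: 0.0234
```

```bash
python3 - <<'E'
from plant import robot,optics
from h import *
import cv2
s=robot.read_state();show(s);delta(s,(.542,-.0507,.29),-26)
S=optics.read_camera("scene");T=optics.read_camera("top")
p=np.hstack([cv2.resize(T["frame"][220:310,300:400,::-1],(400,360),interpolation=2),cv2.resize(S["frame"][190:280,260:360,::-1],(400,360),interpolation=2)])
cv2.imwrite("pics/b1.png",cv2.convertScaleAbs(p,alpha=2))
E
```

```text
t 11.6 pos [ 0.5433 -0.052   0.3135] F [-0.02  0.21 -0.18] M [-0.06  0.13  0.04] open 0.0234 x [ 0.008 -0.004 -1.   ] z [ 0.899 -0.438  0.009] yaw -25.98 q [-0.19 -0.05  1.5  -0.    1.68  0.27]
shift cm [ 2.35  0.06 -0.2 ] turn deg [0.02 0.52 0.  ] dist mm 23.6
```

View pics/b1.png

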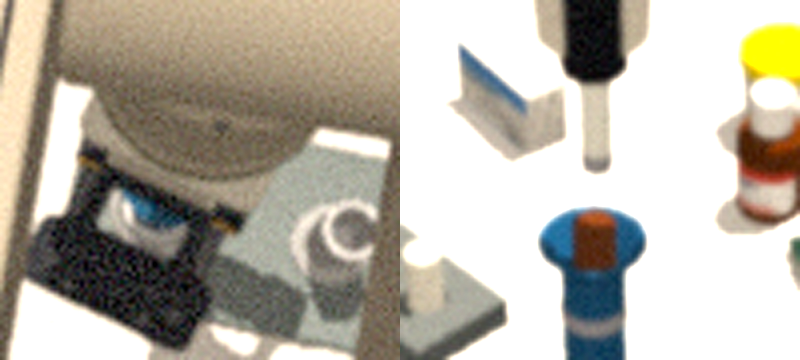

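The rod nose (596,165) is above the bolus (595,~225). Post bore centre ≈ (353,230) in the left crop.

Call:
{"name": "jog_arm", "arguments": {"targets": [[1.2,0.1,-0.2,0,0.5,0,0.9],[2.3,0.1,-0.2,0,0.5,0,0.9],[2.8,0.1,-0.2,0,0.5,0,0.9],[2.8,0.1,-0.2,0,0.5,0,0.9]]}}

```text
t: 12.2
tool_pos: [0.5415, -0.0508, 0.284]
orientation: [0.357, 1.543, -0.357]
force: [-0.7, 0.3, -0.1]
opening: 0.0235
```

```bash
python3 - <<'E'
from plant import robot,optics
from h import *
import cv2,time
C=loadcams();print("post",ray(C["top"],(388.2-.4,277.5-.4),.115))
s=robot.read_state();show(s);delta(s,(.542,-.0507,.28),-26)
S=optics.read_camera("scene")
p=cv2.resize(S["frame"][220:280,270:350,::-1],(800,600),interpolation=2)
cv2.imwrite("pics/b2.png",cv2.convertScaleAbs(p,alpha=2))
E
```

```text
post [ 0.51864148 -0.15286549  0.115     ]
t 12.2 pos [ 0.5415 -0.0508  0.284 ] F [-0.68  0.26 -0.08] M [-0.07  0.09  0.02] open 0.0235 x [-0.002  0.    -1.   ] z [ 0.898 -0.439 -0.002] yaw -26.06 q [-0.19 -0.04  1.54 -0.    1.64  0.27]
shift cm [0.4  0.03 0.04] turn deg [-0.06 -0.11  0.03] dist mm 4.0
```

View pics/b2.png

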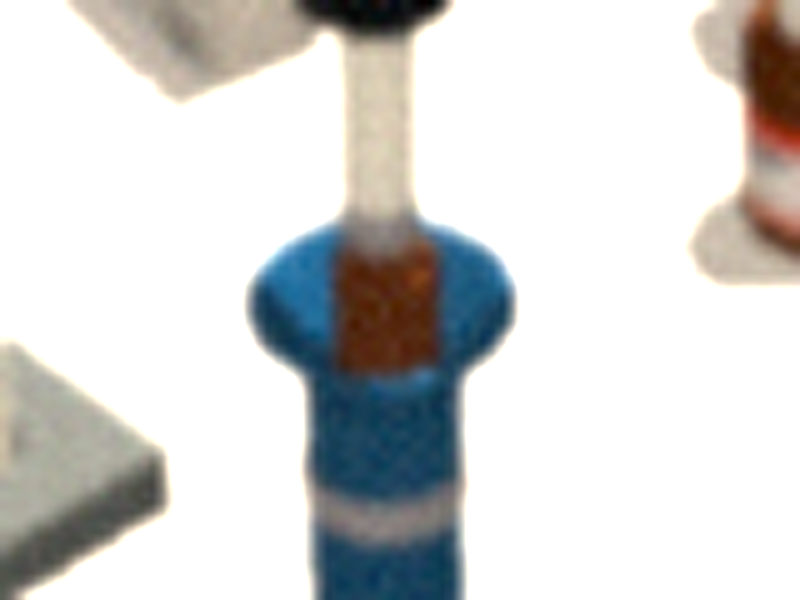

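Rod is on the bolus axis and just above it. I'll start pushing gently.

Call:
{"name": "jog_arm", "arguments": {"targets": [[0.3,0,0,0,0,0,0.9],[0.6,0,0,0,0,0,0.9],[0.9,0,0,0,0,0,0.9],[1.2,0,0,0,0,0,0.9],[1.5,0,0,0,0,0,0.9]], "squeeze": 55}}

```text
t: 12.88
tool_pos: [0.5421, -0.0509, 0.2702]
orientation: [0.357, 1.541, -0.357]
force: [-0.4, 0.9, 5.7]
opening: 0.0236
```

```bash
python3 - <<'E'
from plant import robot,optics
from h import *
s=robot.read_state();show(s)
E
```

```text
t 12.88 pos [ 0.5421 -0.0509  0.2702] F [-0.42  0.95  5.72] M [-0.05  0.19  0.01] open 0.0236 x [ 0. -0. -1.] z [ 0.898 -0.439  0.   ] yaw -26.05 q [-0.19 -0.04  1.57 -0.    1.61  0.27]
```

Call:
{"name": "jog_arm", "arguments": {"targets": [[0.4,0,0,0,0,0,0.9],[0.8,0,0,0,0,0,0.9],[1.2,0,0,0,0,0,0.9],[1.6,0,0,0,0,0,0.9],[2.0,0,0,0,0,0,0.9]]}}

```text
t: 13.5
tool_pos: [0.5422, -0.0509, 0.25]
orientation: [0.357, 1.541, -0.357]
force: [0.6, -0.3, 5.5]
opening: 0.0238
```

Call:
{"name": "jog_arm", "arguments": {"targets": [[0.2,0,0,0,0,0,0.9],[0.4,0,0,0,0,0,0.9]]}}

```text
t: 13.75
tool_pos: [0.5422, -0.0508, 0.2459]
orientation: [0.357, 1.541, -0.356]
force: [0.8, -0.2, 5.6]
opening: 0.0239
```

```bash
python3 - <<'E'
from plant import robot,optics
from h import *
s=robot.read_state();show(s)
E
```

```text
t 13.75 pos [ 0.5422 -0.0508  0.2459] F [ 0.83 -0.17  5.59] M [-0.12  0.12 -0.01] open 0.0239 x [ 0.001 -0.    -1.   ] z [ 0.898 -0.439  0.   ] yaw -26.05 q [-0.19 -0.03  1.6   0.    1.57  0.27]
```

Call:
{"name": "jog_arm", "arguments": {"targets": [[0.2,0,0,0,0,0,0.9],[0.4,0,0,0,0,0,0.9],[0.6,0,0,0,0,0,0.9],[0.8,0,0,0,0,0,0.9]]}}

```text
t: 14.25
tool_pos: [0.5422, -0.0509, 0.2378]
orientation: [0.356, 1.541, -0.356]
force: [-1.2, -0.1, 4.4]
opening: 0.024
```

Call:
{"name": "jog_arm", "arguments": {"targets": [[0.1,0,0,0,0,0,0.9],[0.2,0,0,0,0,0,0.9],[0.3,0,0,0,0,0,0.9]]}}

```text
t: 14.62
tool_pos: [0.5422, -0.0509, 0.2347]
orientation: [0.357, 1.541, -0.357]
force: [0.6, -0.2, 4.9]
opening: 0.0236
```

Call:
{"name": "jog_arm", "arguments": {"targets": [[0.1,0,0,0,0,0,0.9],[0.2,0,0,0,0,0,0.9],[0.25,0,0,0,0,0,0.9]]}}

```text
t: 15.0
tool_pos: [0.5422, -0.0509, 0.2322]
orientation: [0.356, 1.541, -0.357]
force: [-0.4, -0.4, 5.1]
opening: 0.0236
```

Call:
{"name": "jog_arm", "arguments": {"targets": [[0.1,0,0,0,0,0,0.9],[0.2,0,0,0,0,0,0.9],[0.25,0,0,0,0,0,0.9]]}}

```text
t: 15.38
tool_pos: [0.5422, -0.0509, 0.2296]
orientation: [0.356, 1.541, -0.357]
force: [0.0, -0.1, 5.5]
opening: 0.0236
```

Call:
{"name": "jog_arm", "arguments": {"targets": [[0.1,0,0,0,0,0,0.9],[0.2,0,0,0,0,0,0.9],[0.25,0,0,0,0,0,0.9]]}}

```text
t: 15.75
tool_pos: [0.5422, -0.0509, 0.227]
orientation: [0.356, 1.541, -0.356]
force: [-0.1, -0.1, 5.3]
opening: 0.0239
```

Call:
{"name": "jog_arm", "arguments": {"targets": [[0.1,0,0,0,0,0,0.9],[0.2,0,0,0,0,0,0.9],[0.25,0,0,0,0,0,0.9]]}}

```text
t: 16.12
tool_pos: [0.5422, -0.0509, 0.2246]
orientation: [0.357, 1.541, -0.357]
force: [-0.5, 0.6, 7.7]
opening: 0.0238
```

Call:
{"name": "jog_arm", "arguments": {"targets": [[0.05,0,0,0,0,0,0.9],[0.1,0,0,0,0,0,0.9],[0.1,0,0,0,0,0,0.9]]}}

```text
t: 16.5
tool_pos: [0.5423, -0.0509, 0.2241]
orientation: [0.356, 1.54, -0.356]
force: [-0.6, -0.6, 8.3]
opening: 0.0237
```

Call:
{"name": "jog_arm", "arguments": {"targets": [[0.1,0,0,0,0,0,0.9],[0.15,0,0,0,0,0,0.9],[0.15,0,0,0,0,0,0.9]]}}

```text
t: 16.88
tool_pos: [0.5424, -0.0509, 0.2237]
orientation: [0.356, 1.539, -0.356]
force: [-3.2, 0.7, 11.0]
opening: 0.0239
```

Call:
{"name": "jog_arm", "arguments": {"targets": [[0.1,0,0,0,0,0,0.9],[0.15,0,0,0,0,0,0.9],[0.15,0,0,0,0,0,0.9]]}}

```text
t: 17.25
tool_pos: [0.5424, -0.0509, 0.2234]
orientation: [0.356, 1.539, -0.356]
force: [-3.4, 0.6, 13.1]
opening: 0.0236
```

```bash
python3 - <<'E'
from plant import robot,optics
from h import *
s=robot.read_state();show(s)
E
```

```text
t 17.25 pos [ 0.5424 -0.0509  0.2234] F [-3.38  0.65 13.13] M [ 0.08  1.   -0.03] open 0.0236 x [ 0.002 -0.001 -1.   ] z [ 0.898 -0.439  0.002] yaw -26.04 q [-0.19 -0.02  1.64 -0.    1.52  0.27]
```

Call:
{"name": "jog_arm", "arguments": {"targets": [[0.1,0,-0.05,0,0,0,0.9],[0.15,0,-0.05,0,0,0,0.9],[0.15,0,-0.05,0,0,0,0.9]]}}

```text
t: 17.62
tool_pos: [0.5423, -0.0508, 0.2234]
orientation: [0.356, 1.537, -0.356]
force: [-2.2, 0.5, 12.5]
opening: 0.0238
```

Call:
{"name": "jog_arm", "arguments": {"targets": [[0.2,0,-0.05,0,0,0,0.9],[0.23,0,-0.05,0,0,0,0.9],[0.23,0,-0.05,0,0,0,0.9]]}}

```text
t: 18.0
tool_pos: [0.5422, -0.0507, 0.223]
orientation: [0.356, 1.536, -0.356]
force: [-4.2, -0.3, 14.8]
opening: 0.0238
```

Call:
{"name": "jog_arm", "arguments": {"targets": [[0.25,0,-0.05,0,0.2,0,0.9],[0.27,0,-0.05,0,0.2,0,0.9],[0.27,0,-0.05,0,0.2,0,0.9]]}}

```text
t: 18.38
tool_pos: [0.5423, -0.0507, 0.2226]
orientation: [0.357, 1.537, -0.356]
force: [-3.8, -0.4, 17.4]
opening: 0.0233
```

```bash
python3 - <<'E'
from plant import robot,optics
from h import *
s=robot.read_state();show(s)
E
```

```text
t 18.38 pos [ 0.5423 -0.0507  0.2226] F [-3.8  -0.41 17.37] M [-0.04  1.11  0.02] open 0.0233 x [ 0.005 -0.001 -1.   ] z [ 0.898 -0.439  0.004] yaw -26.05 q [-0.19 -0.03  1.64  0.    1.52  0.27]
```

Hold.

Call:
{"name": "jog_arm", "arguments": {"targets": [[0.24,0,-0.05,0,0.2,0,0.9],[0.24,0,-0.05,0,0.2,0,0.9],[0.24,0,-0.05,0,0.2,0,0.9],[0.24,0,-0.05,0,0.2,0,0.9],[0.24,0,-0.05,0,0.2,0,0.9]]}}

```text
t: 19.0
tool_pos: [0.5424, -0.0508, 0.2226]
orientation: [0.357, 1.538, -0.356]
force: [-3.7, 0.8, 18.2]
opening: 0.0239
```

```bash
python3 - <<'E'
from plant import robot,optics
from h import *
s=robot.read_state();show(s)
E
```

```text
t 19.0 pos [ 0.5424 -0.0508  0.2226] F [-3.67  0.78 18.15] M [-0.08  1.25 -0.04] open 0.0239 x [ 0.004  0.    -1.   ] z [ 0.898 -0.439  0.003] yaw -26.05 q [-0.19 -0.02  1.64  0.    1.52  0.27]
```

Call:
{"name": "jog_arm", "arguments": {"targets": [[0.23,0,-0.05,0,0.1,0,0.9],[0.23,0,-0.05,0,0.1,0,0.9],[0.23,0,-0.05,0,0.1,0,0.9],[0.23,0,-0.05,0,0.1,0,0.9],[0.23,0,-0.05,0,0.1,0,0.9]]}}

```text
t: 19.62
tool_pos: [0.5423, -0.0508, 0.2226]
orientation: [0.357, 1.537, -0.356]
force: [-5.3, 0.0, 17.6]
opening: 0.0236
```

```bash
python3 - <<'E'
from plant import robot,optics
from h import *
import cv2
s=robot.read_state();show(s)
S=optics.read_camera("scene")
p=cv2.resize(S["frame"][190:280,260:380,::-1],(800,600),interpolation=2)
cv2.imwrite("pics/b3.png",cv2.convertScaleAbs(p,alpha=2))
E
```

```text
t 19.62 pos [ 0.5423 -0.0508  0.2226] F [-5.31  0.05 17.64] M [-0.02  1.29  0.01] open 0.0236 x [ 0.004  0.    -1.   ] z [ 0.898 -0.439  0.004] yaw -26.05 q [-0.19 -0.02  1.64  0.    1.52  0.27]
```

View pics/b3.png

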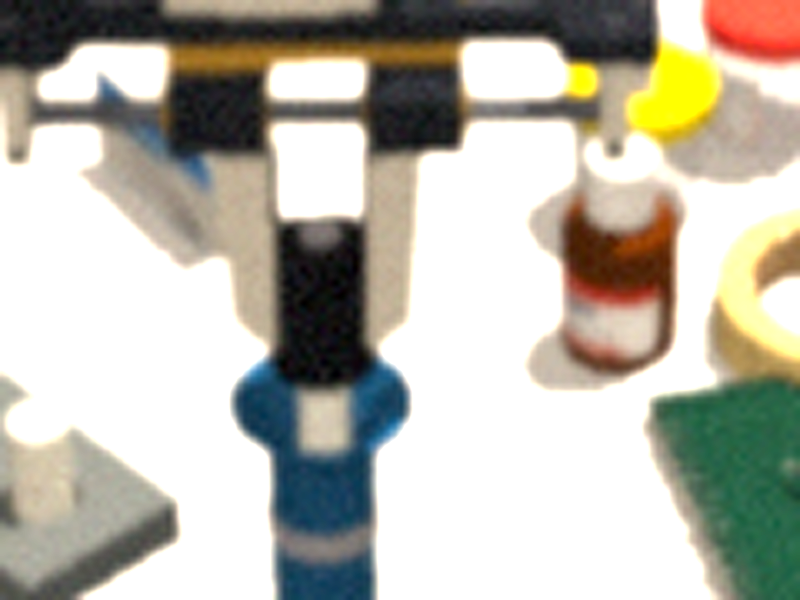

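The rod is deep in the barrel with its flange just above the mouth. The force has held at about 18 N for over a second. Withdrawing.

Call:
{"name": "jog_arm", "arguments": {"targets": [[-0.5,0,0,0,0.2,0,0.9],[-2,0,0,0,0.2,0,0.9],[-4.5,0,0,0,0.2,0,0.9],[-7,0,0,0,0.2,0,0.9],[-7.5,0,0,0,0.2,0,0.9]]}}

```text
t: 20.3
tool_pos: [0.5429, -0.0509, 0.2997]
orientation: [0.358, 1.538, -0.355]
force: [-0.5, 1.0, 0.2]
opening: 0.0235
```

```bash
python3 - <<'E'
from plant import robot,optics
from h import *
import cv2
s=robot.read_state();show(s);delta(s,(.5199,-.1527,.298),-26)
S=optics.read_camera("scene")
p=cv2.resize(S["frame"][190:280,260:380,::-1],(800,600),interpolation=2)
cv2.imwrite("pics/b4.png",cv2.convertScaleAbs(p,alpha=2))
E
```

```text
t 20.3 pos [ 0.5429 -0.0509  0.2997] F [-0.52  0.99  0.2 ] M [-0.08  0.08 -0.01] open 0.0235 x [ 0.004  0.001 -1.   ] z [ 0.898 -0.439  0.003] yaw -26.05 q [-0.19 -0.04  1.52  0.    1.66  0.27]
shift cm [  0.15 -10.15   2.41] turn deg [-0.05  0.18 -0.16] dist mm 104.3
```

View pics/b4.png

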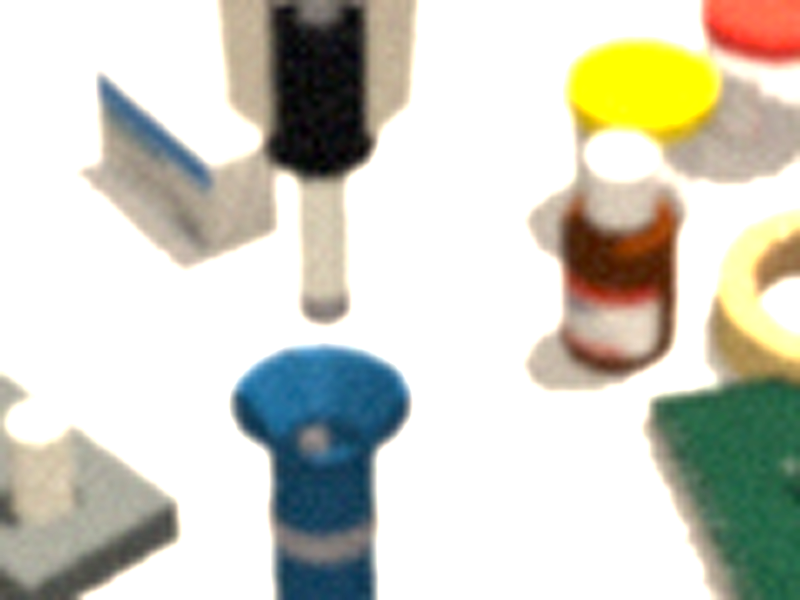

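The mouth is empty above the boluses and the rod came out clean and straight. Returning to the post.

Call:
{"name": "jog_arm", "arguments": {"targets": [[0,-3,0.7,0,0.2,-0.2,0.9],[0,-7,1.7,0,0.2,-0.2,0.9],[0.1,-10.1,2.4,0,0.2,-0.2,0.9],[4,-10.1,2.4,0,0.2,-0.2,0.9],[9,-10.1,2.4,0,0.2,-0.2,0.9]]}}

```text
t: 20.98
tool_pos: [0.5202, -0.1527, 0.2077]
orientation: [0.357, 1.541, -0.358]
force: [0.3, -0.2, -1.9]
opening: 0.0237
```

Call:
{"name": "jog_arm", "arguments": {"targets": [[0,0,0,0,0,0,0.9],[0,0,0,0,0,0,0.9]]}}

```text
t: 21.22
tool_pos: [0.5204, -0.1528, 0.2087]
orientation: [0.357, 1.541, -0.358]
force: [0.7, -0.4, -0.8]
opening: 0.0239
```

```bash
python3 - <<'E'
from plant import robot,optics
from h import *
import cv2
s=robot.read_state();show(s);delta(s,(.5199,-.1527,.195),-26)
S=optics.read_camera("scene")
p=cv2.resize(S["frame"][270:345,280:380,::-1],(800,600),interpolation=2)
cv2.imwrite("pics/b5.png",cv2.convertScaleAbs(p,alpha=2))
E
```

```text
t 21.23 pos [ 0.5204 -0.1528  0.2087] F [ 0.67 -0.42 -0.76] M [-0.03  0.09 -0.03] open 0.0239 x [-0.    -0.001 -1.   ] z [ 0.898 -0.44   0.   ] yaw -26.11 q [-0.38 -0.02  1.66 -0.    1.5   0.08]
shift cm [ 1.37 -0.01 -0.05] turn deg [-0.11  0.01  0.05] dist mm 13.7
```

View pics/b5.png

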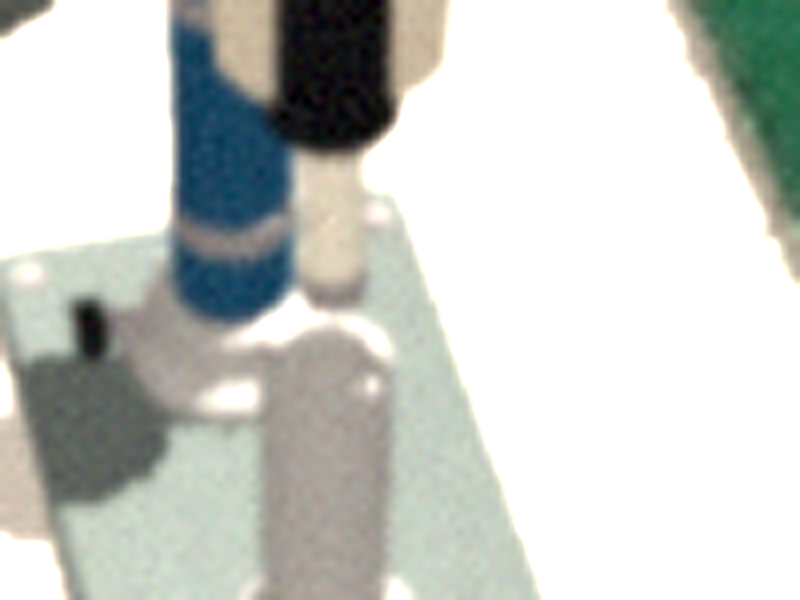

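The rod (x≈333) is over the post (x≈327), about 1 mm off, which is within clearance. Lowering.

Call:
{"name": "jog_arm", "arguments": {"targets": [[1.2,0,-0.1,0,0,0,0.9],[2.4,0,-0.1,0,0,0,0.9],[3.4,0,-0.1,0,0,0,0.9],[3.4,0,-0.1,0,0,0,0.9]]}}

```text
t: 21.78
tool_pos: [0.5195, -0.1523, 0.1743]
orientation: [0.357, 1.541, -0.358]
force: [0.9, -0.7, -1.4]
opening: 0.0238
```

```bash
python3 - <<'E'
from plant import robot,optics
from h import *
s=robot.read_state();show(s);delta(s,(.5195,-.1527,.129),-26)
E
```

```text
t 21.77 pos [ 0.5195 -0.1523  0.1743] F [ 0.87 -0.72 -1.39] M [-0.08  0.07  0.05] open 0.0238 x [-0.    -0.001 -1.   ] z [ 0.898 -0.44  -0.   ] yaw -26.11 q [-0.38 -0.    1.71 -0.    1.44  0.08]
shift cm [ 4.53 -0.03  0.02] turn deg [-0.11 -0.    0.05] dist mm 45.3
```

Inside without contact, so I'll go on down.

Call:
{"name": "jog_arm", "arguments": {"targets": [[1.4,0,0,0,0,0,0.9],[2.8,0,0,0,0,0,0.9],[4.0,0,0,0,0,0,0.9],[4.5,0,0,0,0,0,0.9],[4.5,0,0,0,0,0,0.9]]}}

```text
t: 22.4
tool_pos: [0.5191, -0.1522, 0.1288]
orientation: [0.357, 1.542, -0.358]
force: [-0.4, -0.3, -0.2]
opening: 0.0237
```

Call:
{"name": "jog_arm", "arguments": {"targets": [[0.1,0,0,0,0,0,0.9],[0.2,0,0,0,0,0,0.9],[0.2,0,0,0,0,0,0.9]]}}

```text
t: 22.78
tool_pos: [0.5193, -0.1523, 0.127]
orientation: [0.357, 1.542, -0.358]
force: [-0.2, -1.0, -0.6]
opening: 0.0238
```

Call:
{"name": "jog_arm", "arguments": {"targets": [[0.1,0,0,0,0,0,0.9],[0.15,0,0,0,0,0,0.9],[0.15,0,0,0,0,0,0.9]]}}

```text
t: 23.15
tool_pos: [0.5194, -0.1523, 0.126]
orientation: [0.357, 1.542, -0.358]
force: [-2.4, 1.4, 4.3]
opening: 0.0236
```

Seated, with 4 N upward on the flange at the same height as when I picked it up. Opening.

Call:
{"name": "jog_arm", "arguments": {"targets": [[0,0,0,0,0,0,0.6],[0,0,0,0,0,0,0.35],[0,0,0,0,0,0,0.35],[0,0,0,0,0,0,0.35],[-0.3,0,0,0,0,0,0.35]]}}

```text
t: 23.78
tool_pos: [0.5192, -0.1522, 0.1288]
orientation: [0.357, 1.542, -0.358]
force: [-0.3, -0.3, 0.7]
opening: 0.0602
```

Call:
{"name": "jog_arm", "arguments": {"targets": [[-1.5,0,0,0,0,0,0.35],[-5,0,0,0,0,0,0.35],[-10,0,0,0,0,0,0.35],[-16,0,0,0,0,0,0.35],[-18,-4,0,0,0,0,0.35]]}}

```text
t: 24.4
tool_pos: [0.5038, -0.1875, 0.3153]
orientation: [0.353, 1.534, -0.356]
force: [-0.1, -1.1, 0.1]
opening: 0.0604
```

Call:
{"name": "jog_arm", "arguments": {"targets": [[0,-6,0,0,0,0,0.35],[0,-12,0,0,0,0,0.35],[0,-17,0,0,0,0,0.35],[0,-17,0,0,0,0,0.35]]}}

```text
t: 24.9
tool_pos: [0.4277, -0.3433, 0.3164]
orientation: [0.355, 1.533, -0.36]
force: [-0.4, 0.4, 0.1]
opening: 0.0606
```

```bash
python3 - <<'E'
from plant import robot,optics
from h import *
import cv2
s=robot.read_state();show(s)
S=optics.read_camera("scene");T=optics.read_camera("top")
p=np.hstack([cv2.resize(T["frame"][220:320,180:420,::-1],(480,200),interpolation=2)])
cv2.imwrite("pics/c1.png",cv2.convertScaleAbs(cv2.resize(T["frame"][200:320,180:420,::-1],(800,400),interpolation=2),alpha=1.8))
cv2.imwrite("pics/c2.png",cv2.convertScaleAbs(cv2.resize(S["frame"][180:400,200:460,::-1],(709,600),interpolation=2),alpha=1.8))
E
```

```text
t 24.9 pos [ 0.4277 -0.3433  0.3164] F [-0.41  0.42  0.08] M [-0.13  0.07  0.01] open 0.0606 x [ 0.007 -0.005 -1.   ] z [ 0.897 -0.441  0.008] yaw -26.18 q [-0.77 -0.04  1.49  0.    1.69 -0.31]
```

View pics/c1.png

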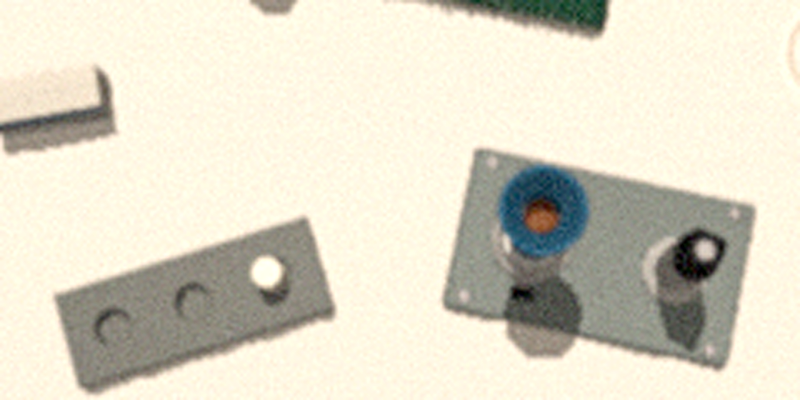

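View pics/c2.png

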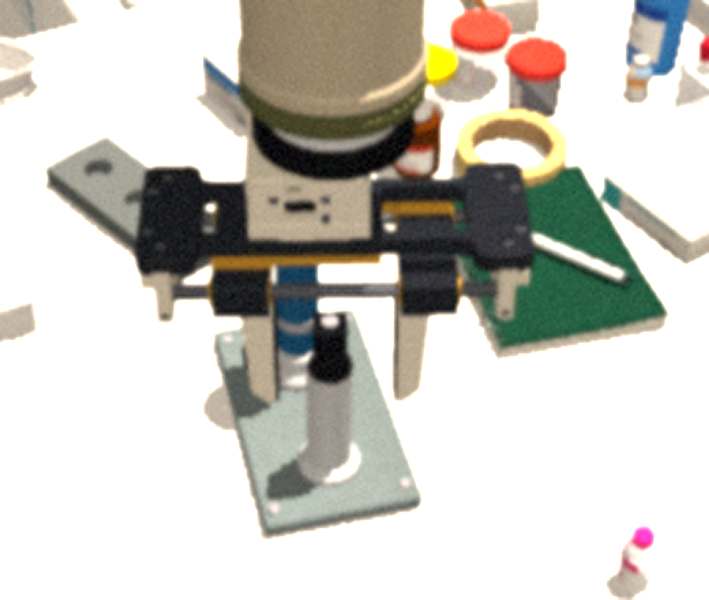

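The rod hangs in the post exactly where it was (top disc at about (391,274), unchanged). The brown top is visible in the bore, and the white bolus, carton, bottle and vial are in place. Handing in.

```bash
python3 -c "
from plant import ticket
print(ticket.close_job())"
```

```text
the job is handed in; nothing more can be done
None
```

The barrel is loaded and the job is handed in. It took about 25 s of the 64 s allowed; no verdict is reported on hand-in.

- **Bolus placed:** I put the brown bolus from the tray into the barrel's mouth and let it go. It dropped upright onto the started one, with its top about 10 mm above the rim.
- **Push:** Both moved down against about 5–6 N, and the force began to climb about 45 mm below the rim. I then held the wrist reading at 17.4–18.2 N for about 1.2 s. The tool did not move during the hold, and no reading at the end of a move came above that. A sideways force of 4–5 N and a moment of about 1.2 N m also built up during the hold, and I only partly corrected them.
- **Rod returned:** It seated in the post at the same height I took it from, and I released it and backed away.

In the last pictures the rod hangs upright with its top at the same pixel as at the start, and a brown top is visible down in the bore. The white bolus, carton, bottle and vial look undisturbed, judged by eye. The gap between the two boluses could not be seen; I infer that both are down from the rod's depth and the force rise. No check failed or disagreed.

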